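# Slide a sample cassette into the reader's pocket

### The arm

A 6-joint arm with a two-finger parallel gripper is mounted at the origin on the work surface. World frame = base frame: x ahead of the robot, y to its left, z up, the work surface at z = 0. Lengths are in m, angles in rad, forces in N, time in s.
With the tool pointing down it reaches from about 0.35 to 0.775 m from the base axis. Payload 5.5 kg.
Tool frame: the origin (TCP) lies at the very end of the fingers, on their centre line; the grasp point (between the pads) lies 19 mm behind it; z points along the fingers, x is the direction in which the jaws open and shut, and the axes are right-handed (so a half turn about z gives the same grasp; the last joint's range is limited). The gripper opens to 85 mm and grips with 20 to 120 N. Pads are 22 mm wide; open, the fingers measure 114 mm over their backs; the gripper's body (76 mm by 85 mm) begins 54 mm behind the grasp point. The pads swing forward as they close: fully open they stand 13 mm farther back than shut.
Start: joints at [1.207, 0.313, 0.046, 1.304, 0, 1.431], TCP at [0.128, 0.561, 0.231] pointing down, gripper open.
Joint ranges: [-2.76, 2.76], [-0.86, 1.69], [-1.03, 1.26], [-2.2, 2.34], [-1.47, 1.5], [-3.14, 3.14]. Speed limits (rad/s): [2.57, 2.57, 3.14, 3.14, 3.14, 3.14].

### API

Orientations are given as a unit quaternion [w, x, y, z].
In Python, from rig import bot gives the robot as it stands.
- The arm moves only by the tool carry_out, never from a script. Its argument "plan" is a list that holds one entry, the list of rows, each a list of 7 numbers: the turn, a rotation vector about the tool's x, y, z in rad, then the shift along the tool's x, y, z in cm, then the opening in per cent of the stroke, from 0 (shut) to 100 (fully open). In form: [[[wx, wy, wz, dx, dy, dz, jaw], ...]]. A call has 1 to 8 rows; each row is the pose to reach, as a shift and turn from the pose commanded when the call began, along the tool's axes at that moment; what a row does not reach only later rows make up. A row lasts 1/8 s, in which the tool goes at most 62.5 mm and 10.7 degrees, less where a joint would pass 70% of its speed; a pose out of reach is approached as far as the arm can. A call with a gripper value outside its range is refused whole. The fingers move at their own pace and stop on an object; "force" is the grip in N (left out, the last holds). Time passes only in rows, so rows that repeat a pose let the fingers close. It gives the time, the measured TCP pose, the force and the opening at its end, in the units of the state.
- bot.get_state(): the state, without advancing time (a new reading comes with each control period).
- bot.camera(name): name is "scene" or "top" or "wrist"; returns the picture (384x512x3 uint8, red, green, blue); there is no depth.
- bot.camera_info(name): a dict with "fov_y" (degrees; the focal length in pixels is half the picture's height over the tangent of half this angle, whatever the lens; pixels are square), "cx", "cy" (the principal point, pixels), "rvec" (rotation vector, rad) and "tvec" (3), from world to camera coordinates, as OpenCV has them. Camera axes: x right, y down, z forward; pixel columns grow to the right and rows downward; lengths in m; the calibration is good to about 2 mm. A picture is of the moment at which its call begins: read the wrist's pose just before it. camera_info takes no time and is no camera call; for the wrist camera it gives the pose at the moment of the call.
- bot.sign_off(): hands the job in, once; it reports no verdict.
The state is a dict: "t": time; "joint_pos": joint angles; "dq": joint speeds; "joint_torque": joint torques, N m; "eef_pos": TCP position; "tcp_rot": TCP orientation; "contact_force": force on the tool from outside, world axes, zero at the start; "moment": the same for the moment, N m; "gripper_width": opening from 0.0 (shut) to 1.0 (fully open).
Only numpy, scipy, OpenCV 4.12 (cv2) and the standard library are available. Lean on these libraries where they do the work, as an engineer would, in place of code of your own. Each camera call takes 0.05 s, during which the arm holds its last target.

### The job

Take the ribbed sample cassette from the bench and set it down flat between the guide rails on the approach end of the cartridge reader's loading deck, wholly short of the pocket, nose towards the bridge. Then gently slide it along the deck and under the bridge until you feel it drop into the pocket, and leave it lying flat in the pocket, released; leave everything else where it is.

Things in the scene. Friction and masses are not known exactly. Their poses are not given: they have to be found in the camera images.
- reader: White cartridge reader, fixed. Origin: on the bench below the nominal pocket centre; x = slide direction, from the open approach end to the low housing (75 mm tall, x = 100 to 225 mm), z up. On its base is a metal insert (deck, pocket, rails, bridge): stiff sideways but clamped up to 20 mm forward or back along x of nominal (not measured); it gives downwards on springs, 4 N per mm, 4 mm at most.
- pocket (a point): Nominal centre of the pocket floor, 35 mm above the bench (the real one is up to 20 mm off along x, none across). In mm from the real one: pocket x = -42 to +42, 5 below the deck; its sides are guide rails, inner faces at y = -33 and +33, 5 above the deck; beyond, deck to x = 80; grey bridge across at x = 18 to 40, underside 16 and top 32 above the deck. Axes as the reader's.
- approach (a point): Point on the approach deck at reader x = -115 mm, 40 mm above the bench: a good place for the cassette's origin when set down. Measured from the real pocket centre, the flat approach deck is x = -185 to -42 mm (the pocket's edge); the rails flare there, inner faces from 33 mm either side at x = -54 to 43 mm at x = -131. Axes as the reader's.
- cassette: White sample cassette, 0.10 to 0.17 kg: flat slab 80 (x) x 60 (y) x 8 mm with one upright grip rib on its rear half. Origin: centre of the underside; +x to the nose (end without rib). Rib: 12 mm thick across y, from x = -36 to -6 mm (centre -21), rising from 8 to 42 mm above the underside. In the pocket it has 2 mm to spare at each end, 3 mm at each side, and points along the reader's x.
- blank: Bystander: short white blank cassette, 45 x 60 x 8 mm with a round knob of 16 mm diameter, 22 mm tall in all, near the cassette's nose. Origin: centre of its underside.
- jar: Bystander: small clear screw-cap jar, 38 mm diameter, 48 mm tall, near the cassette's rear end. Origin: centre of its underside.
- tube_rack: Bystander: grey tube rack, 70 x 200 mm, capped tubes up to 99 mm tall. Origin: centre of its underside.
- scanner: Bystander: black hand scanner on a round-footed stand, about 230 mm tall. Origin: centre of its foot's underside.
- beaker: Bystander: empty glass beaker, 70 mm diameter, 85 mm tall. Origin: centre of its underside.
There are look-alikes about, which are no part of the job. Leave any brown or yellow look-alike of the cassette alone.

How it is judged:
On the way, in this order (a step that is already met when the one before it is completed fails the run):
1. the cassette is set down flat on the approach deck, well short of the pocket (x of cassette in the frame of reader between -0.165 and -0.06 m and y of cassette in the frame of reader between -0.015 and 0.015 m and z of cassette in the frame of reader below 0.0435 m and angle between cassette's own z axis and vertical below 0.08 rad and contact force between cassette and reader above 0.2 N), for 0.1 s.
2. the cassette slides along the deck, in contact with it, towards the pocket (x of cassette in the frame of reader between -0.055 and -0.018 m and z of cassette in the frame of reader below 0.0435 m and contact force between cassette and reader above 0.1 N), for 0.1 s.
At the end, for the whole second after the job is handed in: The cassette lies in the pocket: its underside 32 to 37 mm above the reader's underside (pocket floor at 35 mm, deck at 40 mm), within 26 mm along x and 6 mm across of the nominal pocket centre, tilted less than 0.03 rad, its long axis within 0.1 rad of the slide direction, released and at rest (z of cassette in the frame of reader between 0.032 and 0.037 m and x of cassette in the frame of reader between -0.026 and 0.026 m and y of cassette in the frame of reader between -0.006 and 0.006 m and angle between cassette's own z axis and vertical below 0.03 rad and angle between the x axis of cassette and the x axis of reader, either way round below 0.1 rad and contact force between the fingers and cassette below 0.05 N and linear speed of cassette below 0.01 m/s); the robot touches nothing.
It fails at once if the cassette is pressed or rammed against the reader with more than 15 N (contact force between cassette and reader above 15 N).
It fails at once if the arm or fingers push on the reader with more than 15 N (contact force between any of the fingers, the arm and reader above 15 N).
It fails at once if a bystander is shifted by more than 20 mm (distance of any of blank, jar, tube_rack, scanner, beaker from where it was at the start of the episode above 0.02 m).
It also fails if it takes over 64 s, if anything falls off the work surface, if the arm or the gripper's body presses on something with over 40 N, if the wrist force passes 120 N, or if a joint passes its speed limit or range.

## Working session

There is one attempt and no reset: what is moved stays moved. The work goes in short steps, Python scripts to look and compute and a tool call to move; the robot and the scene stay as the last step left them, time stands still between calls to the robot, and variables do not carry over. Pictures are saved under pics/ and viewed, and the job is handed in when it is done.

Besides the shell and the picture viewer there is one more tool, called after ">>>" as name(argument=value, ...), one argument or row to a line, values as JSON. carry_out: Moves the arm, as the interface text tells. Its arguments: {"type":"object","properties":{"plan":{"type":"array"},"force":{"type":"number"}},"required":["plan"]}

```bash
ls; mkdir -p pics
python3 - <<'E'
from rig import bot
import cv2
print(bot.get_state())
for n in ["scene","top","wrist"]:
    print(n,bot.camera_info(n))
    cv2.imwrite(f"pics/{n}0.png",cv2.resize(bot.camera(n)[:,:,::-1],(800,600),interpolation=cv2.INTER_CUBIC))
E
```

```text
pics
{'t': 0.0, 'joint_pos': array([1.20738885e+00, 3.14006680e-01, 4.49599189e-02, 1.30360793e+00,
       2.66480475e-05, 1.43120261e+00]), 'dq': array([-0.00120333, -0.00039027,  0.00037649, -0.00208914, -0.0005085 ,
       -0.00061164]), 'joint_torque': array([-5.07742407e-04, -4.80627036e+01,  2.98532599e+01,  1.92751276e-02,
       -3.69056179e-04,  4.68799101e-06]), 'eef_pos': array([0.12743152, 0.56016544, 0.23039752]), 'tcp_rot': array([ 4.61383719e-04,  7.81648524e-01,  6.23718464e-01, -8.06648109e-04]), 'contact_force': array([0.1439765 , 0.76541583, 0.20199124]), 'moment': array([-0.04803462, -0.00482038, -0.02936995]), 'gripper_width': 1.0013449576204805}
scene {'fov_y': 51.448953094270856, 'cx': 256.45473914079315, 'cy': 190.41091505175962, 'rvec': array([ 1.03008006,  2.4633882 , -1.00544514]), 'tvec': array([ 0.39019166, -0.23704357,  1.53266181])}
top {'fov_y': 52.55916920425393, 'cx': 259.77857851161974, 'cy': 191.39820467909396, 'rvec': array([ 2.1710601 , -2.17493453,  0.14108969]), 'tvec': array([-0.01993819,  0.55439404,  1.15506452])}
wrist {'fov_y': 71.77558979275452, 'cx': 254.1381913461937, 'cy': 192.76597675273672, 'rvec': array([-2.27026488, -1.81337896, -0.25991285]), 'tvec': array([-0.57527982, -0.03695179,  0.37796994])}
```

View pics/scene0.png

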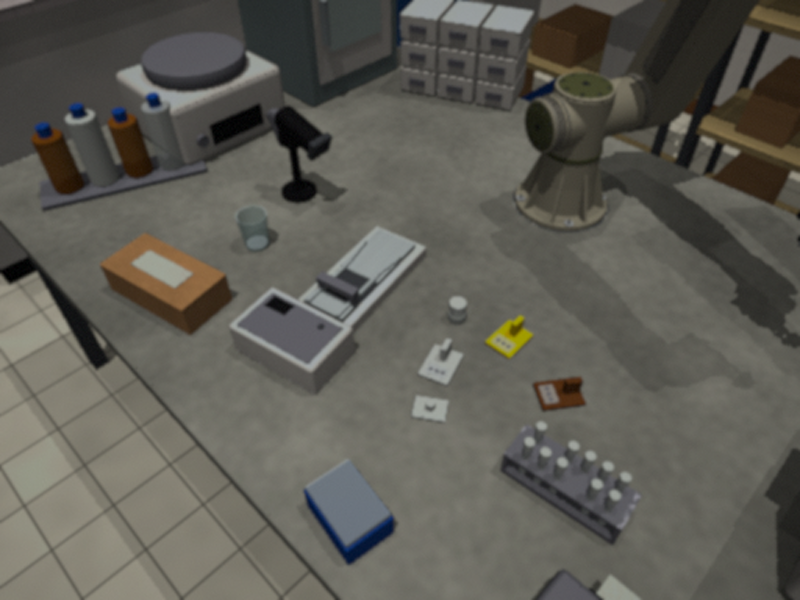

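View pics/top0.png

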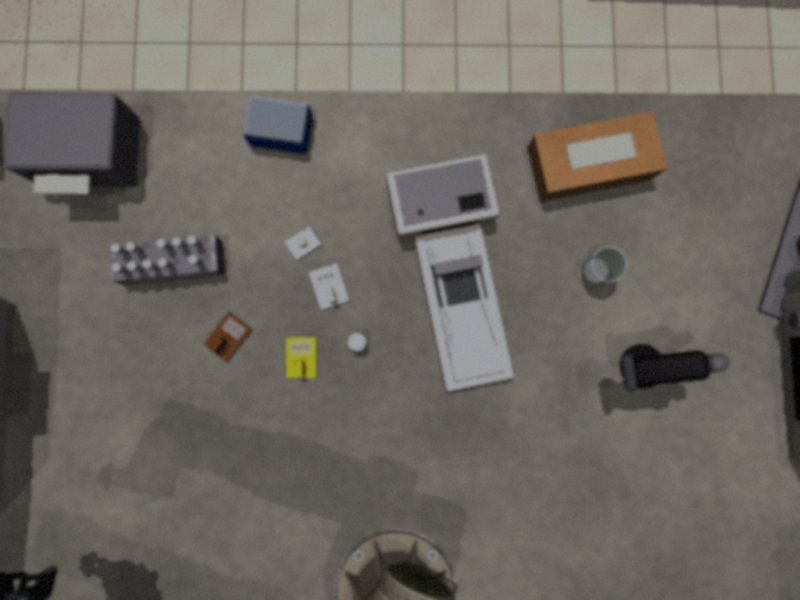

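View pics/wrist0.png

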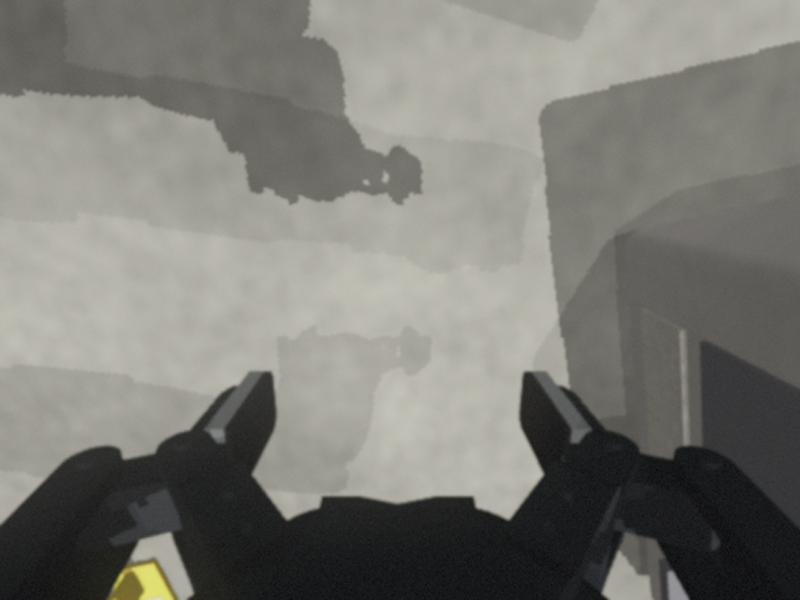

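Candidates for the cassette in the 800x600 top picture:
- white with a rib at (328,287)
- yellow look-alike at (301,358)
- brown look-alike at (228,337)
- short white blank with a knob at (303,243)

By the description I choose the white ribbed one, and I'll check it in a close crop.

```bash
cat > h.py <<'E'
import numpy as np, cv2
from scipy.spatial.transform import Rotation as R
def KRt(i):
    f=192/np.tan(np.radians(i["fov_y"])/2)
    K=np.array([[f,0,i["cx"]],[0,f,i["cy"]],[0,0,1]])
    return K,R.from_rotvec(i["rvec"]).as_matrix(),np.array(i["tvec"])
def back(i,uv,z):
    K,r,t=KRt(i); d=r.T@np.linalg.inv(K)@np.array([uv[0],uv[1],1.]); c=-r.T@t
    return c+d*(z-c[2])/d[2]
def proj(i,P):
    K,r,t=KRt(i); p=K@(r@np.asarray(P,float).T+t[:,None]); return (p[:2]/p[2]).T
E
python3 - <<'E'
from rig import bot
import cv2
im=bot.camera("top")[:,:,::-1]; cv2.imwrite("pics/top_raw.png",im)
def crop(n,x0,y0,w,h,s):
    cv2.imwrite(n,cv2.resize(im[y0:y0+h,x0:x0+w],(w*s,h*s),interpolation=cv2.INTER_CUBIC))
crop("pics/c1.png",175,140,80,60,10)
crop("pics/c2.png",240,90,100,165//1,4) if 0 else crop("pics/c2.png",235,95,110,160,3)
crop("pics/c3.png",245,140,100,75,8)
crop("pics/c4.png",265,185,80,70,8)
E
```

```text
(no output)
```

View pics/c1.png

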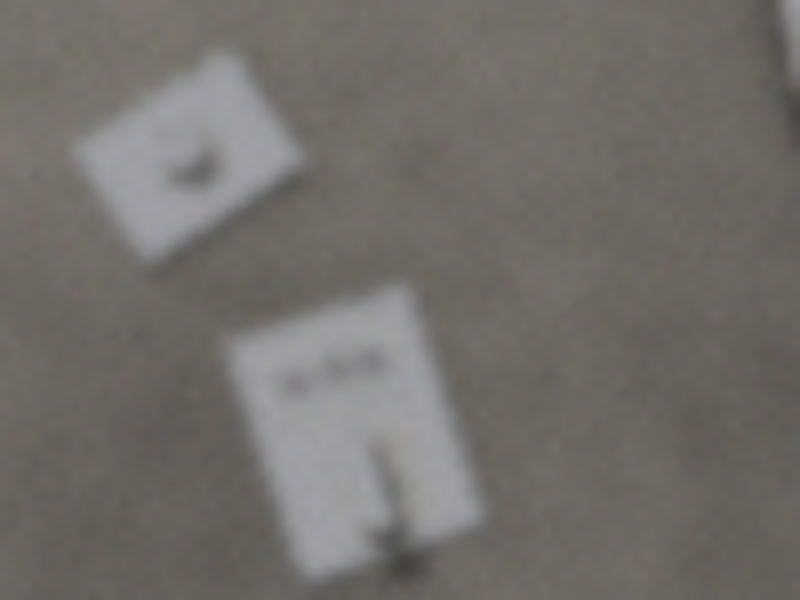

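View pics/c3.png

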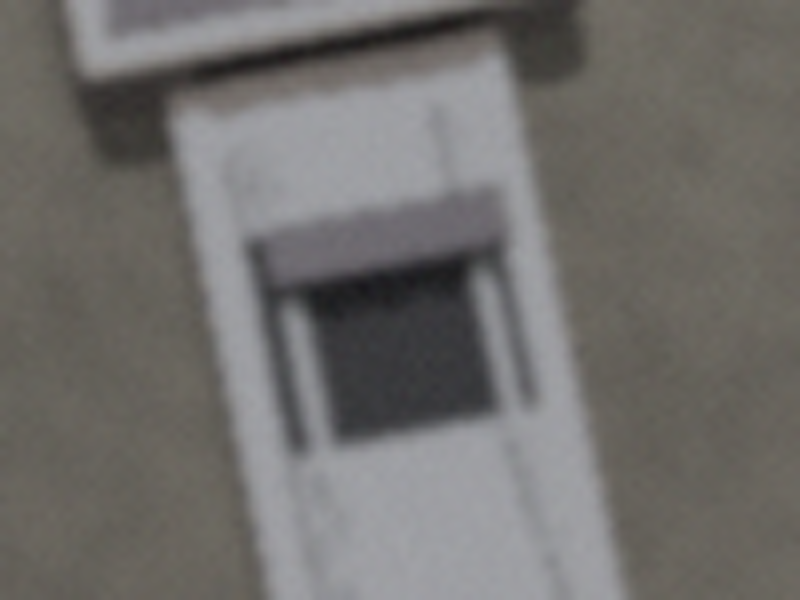

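View pics/c4.png

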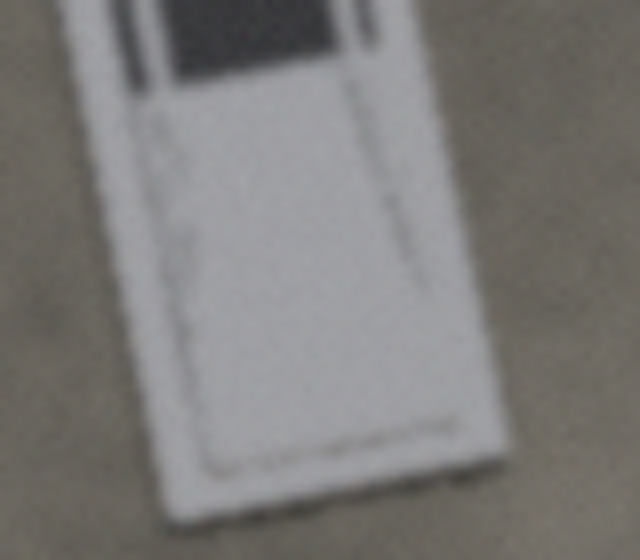

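Run:
```python
from rig import bot
from h import *
i=bot.camera_info("top")
def raw(c,s,o): return [(c[0]+.5)/s-.5+o[0],(c[1]+.5)/s-.5+o[1]]
print("cass")
C=[back(i,raw(c,10,(175,140)),.006) for c in [(228,345),(408,288),(485,520),(312,580)]]
C=np.array(C);print(C.round(4)); print(np.linalg.norm(C-np.roll(C,-1,0),axis=1), C.mean(0))
ax=(C[0]+C[1]-C[2]-C[3])[:2];print("yaw",np.arctan2(ax[1],ax[0]))
r=np.array([back(i,raw(c,10,(175,140)),.042) for c in [(385,435),(412,520)]]);print("rib?",r)
print("blank",[back(i,raw(c,10,(175,140)),.008).round(3) for c in [(75,150),(232,55),(302,155),(150,262)]])
print("jar",back(i,(357/800*512,342/600*384),.04))
print("rdr")
H=np.array([back(i,(a*.64,b*.64),.075) for a,b in [(388,172),(487,156),(497,213),(400,234)]]);print(H.round(4),np.linalg.norm(H-np.roll(H,-1,0),axis=1))
P=np.array([back(i,raw(c,8,(245,140)),.040) for c in [(335,442),(498,412)]]);print("pocket edge",P.round(4),np.linalg.norm(P[0]-P[1]))
S=np.array([back(i,raw(c,8,(245,140)),.045) for c in [(318,450),(296,300),(515,420),(480,275)]]);print("rails",S.round(4))
B=np.array([back(i,raw(c,8,(265,185)),.038) for c in [(175,520),(508,452)]]);print("base",B.round(4),np.linalg.norm(B[0]-B[1]))
D=np.array([back(i,raw(c,8,(265,185)),.04) for c in [(215,470),(462,422)]]);print("deck end",D.round(4),np.linalg.norm(D[0]-D[1]))
G=np.array([back(i,raw(c,8,(245,140)),.072) for c in [(278,288),(505,245),(255,240),(495,190)]]);print("bridge top",G.round(4))
```

```text
cass
[[0.6118 0.1733 0.006 ]
 [0.6298 0.1174 0.006 ]
 [0.5568 0.0928 0.006 ]
 [0.5381 0.1463 0.006 ]]
[0.05873379 0.07709377 0.05660067 0.07851868] [0.58410337 0.13246467 0.006     ]
yaw 0.3386564298926178
rib? [[0.5786238  0.12046266 0.042     ]
 [0.5527697  0.11206718 0.042     ]]
blank [array([0.673, 0.222, 0.008]), array([0.704, 0.173, 0.008]), array([0.672, 0.151, 0.008]), array([0.638, 0.198, 0.008])]
jar [0.47049864 0.07335404 0.04      ]
rdr
[[ 0.7953  0.0136  0.075 ]
 [ 0.8279 -0.1778  0.075 ]
 [ 0.7151 -0.195   0.075 ]
 [ 0.674  -0.0092  0.075 ]] [0.1942168  0.1140294  0.19033034 0.12352726]
pocket edge [[ 0.5429 -0.1015  0.04  ]
 [ 0.5543 -0.1635  0.04  ]] 0.06306602668433832
rails [[ 0.5394 -0.0946  0.045 ]
 [ 0.5964 -0.0868  0.045 ]
 [ 0.5507 -0.1692  0.045 ]
 [ 0.606  -0.1568  0.045 ]]
base [[ 0.3788 -0.0999  0.038 ]
 [ 0.4035 -0.2252  0.038 ]] 0.12771748537096944
deck end [[ 0.3972 -0.1149  0.04  ]
 [ 0.4148 -0.2078  0.04  ]] 0.09452397281011135
bridge top [[ 0.5969 -0.0781  0.072 ]
 [ 0.613  -0.1626  0.072 ]
 [ 0.6149 -0.0697  0.072 ]
 [ 0.6338 -0.1592  0.072 ]]
```

```bash
cat >> h.py <<'E'
def Rdown(a): # tool x at world angle a, z down
    x=np.array([np.cos(a),np.sin(a),0]);z=np.array([0,0,-1.]);return np.c_[x,np.cross(z,x),z]
def Rq(q): return R.from_quat(np.r_[q[1:],q[0]]).as_matrix()
def delta(p0,R0,p1,R1):
    rv=R.from_matrix(R0.T@R1).as_rotvec(); sh=R0.T@(np.array(p1)-p0)*100
    return np.round(rv,4),np.round(sh,2)
E
python3 - <<'E'
from rig import bot
from h import *
s=bot.get_state();i=bot.camera_info("wrist");K,r,t=KRt(i)
R0=Rq(s["tcp_rot"]);c=-r.T@t
print("cam in tool",R0.T@(c-s["eef_pos"]),"\n",R0.T@r.T)
yaw=.339
ct=np.array([.584,.1325,0]);rib=ct+(-.021)*np.array([np.cos(yaw),np.sin(yaw),0])
print("rib",rib)
R1=Rdown(yaw+np.pi/2)
print(delta(np.array([.128,.561,.231]),R0,rib+[0,0,.20],R1))
E
```

```text
cam in tool [ 0.00096605 -0.07176947 -0.14173225] 
 [[ 9.99999684e-01  6.23916196e-04  4.93230177e-04]
 [-7.37909352e-04  9.59200964e-01  2.82724189e-01]
 [-2.96710661e-04 -2.82724464e-01  9.59201121e-01]]
rib [0.56419516 0.12551657 0.        ]
(array([-4.000e-04,  1.100e-03, -5.628e-01]), array([-32.78,  52.2 ,   3.13]))
```

>>> carry_out(
  plan=[
    [[0, 0, -0.07, -3.3, 5.2, 0.3, 100], [0, 0, -0.14, -6.6, 10.4, 0.6, 100], [0, 0, -0.21, -9.9, 15.6, 0.9, 100], [0, 0, -0.28, -13.2, 20.8, 1.2, 100], [0, 0, -0.35, -16.5, 26.0, 1.6, 100], [0, 0, -0.42, -19.8, 31.2, 1.9, 100], [0, 0, -0.49, -23.1, 36.4, 2.2, 100], [0, 0, -0.5628, -26.4, 41.6, 2.5, 100]],
  ],
  force=30,
)

```text
t: 1.2
eef_pos: [0.4758, 0.2093, 0.2063]
tcp_rot: [0.0, 0.577, 0.817, 0.0]
contact_force: [0.5, 1.3, -0.3]
gripper_width: 0.998
```

Run:
```python
from rig import bot
from h import *
s=bot.get_state();print(s["t"],s["eef_pos"],s["contact_force"])
R0=Rq(s["tcp_rot"]);print(delta(s["eef_pos"],R0,[.5642,.1255,.20],Rdown(.339+np.pi/2)))
print(delta(np.array([.128,.561,.231])+Rdown(1.347)@np.array([-.264,.416,.025]),R0,[.5642,.1255,.20],Rdown(.339+np.pi/2)))
```

```text
1.2 [0.47582197 0.20931274 0.20625201] [ 0.49090137  1.31575361 -0.30120579]
(array([ 0.0004, -0.0002,  0.0023]), array([-10.86,   5.52,   0.62]))
(array([ 0.0004, -0.0002,  0.0023]), array([-11.07,   5.53,   0.6 ]))
```

>>> carry_out(
  plan=[
    [[0, 0, 0, -5.0, 2.5, 0.3, 100], [0, 0, 0, -9.0, 4.6, 0.5, 100], [0, 0, 0, -11.0, 5.5, 0.6, 100], [0, 0, 0, -11.0, 5.5, 0.6, 100], [0, 0, 0, -11.0, 5.5, 0.6, 100]],
  ],
)

```text
t: 1.82
eef_pos: [0.5621, 0.1264, 0.2003]
tcp_rot: [-0.001, 0.577, 0.817, -0.0]
contact_force: [0.1, 0.6, -0.4]
gripper_width: 1.0
```

Run:
```python
from rig import bot
from h import *
import pickle
s=bot.get_state();print(s["t"],s["eef_pos"],s["tcp_rot"],s["contact_force"])
i=bot.camera_info("wrist");im=bot.camera("wrist")[:,:,::-1];cv2.imwrite("pics/w1raw.png",im);pickle.dump((s,i),open("w1.pkl","wb"))
cv2.imwrite("pics/w1.png",cv2.resize(im,(800,600),interpolation=cv2.INTER_CUBIC))
```

```text
1.825 [0.56209502 0.12638963 0.20029059] [-5.27234713e-04  5.77296682e-01  8.16534294e-01 -9.73923671e-05] [ 0.1312203   0.63585155 -0.44475856]
```

View pics/w1.png

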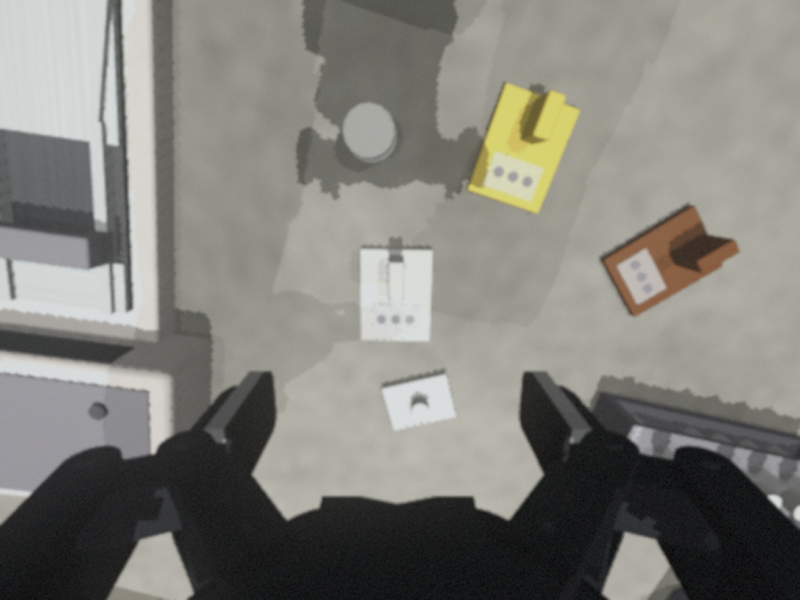

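The white ribbed cassette is at (396,293), with its rib end up and its nose towards the blank at (418,402). Yellow is at (525,148), brown at (668,258) and the jar at (370,132). The jaws look square to the rib. I'll measure in a crop.

Run:
```python
import cv2
im=cv2.imread("pics/w1raw.png")
cv2.imwrite("pics/w1c.png",cv2.resize(im[145:225,220:290],(700,800)[:2],interpolation=cv2.INTER_CUBIC)[:600])
cv2.imwrite("pics/w1c2.png",cv2.resize(im[145:225,215:295],(600,600),interpolation=cv2.INTER_CUBIC))
```

```text
(no output)
```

View pics/w1c2.png

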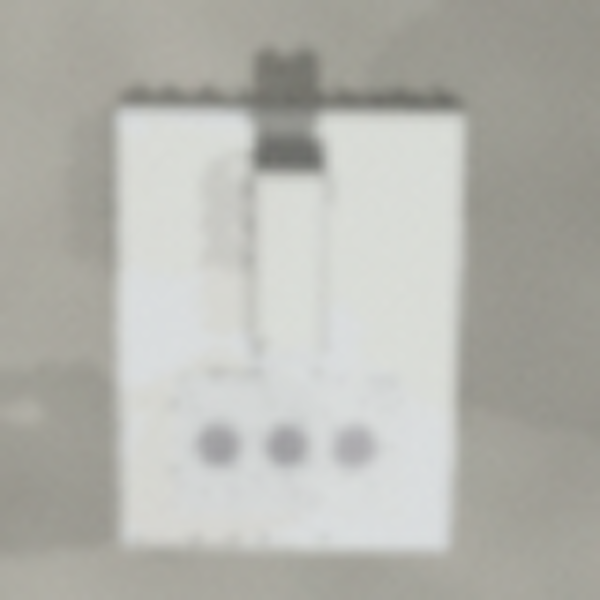

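Run:
```python
from h import *
import pickle
from scipy.optimize import least_squares
s,i=pickle.load(open("w1.pkl","rb"))
px=np.array([(117,110),(466,112),(448,548),(121,548),(253,172),(326,172)])
px=(px+.5)/7.5-.5+[215,145]
M=np.array([(-.04,-.03,.008),(-.04,.03,.008),(.04,.03,.008),(.04,-.03,.008),(-.036,-.006,.042),(-.036,.006,.042)])
def P(v):
    c,sn=np.cos(v[2]),np.sin(v[2]);return np.c_[v[0]+c*M[:,0]-sn*M[:,1],v[1]+sn*M[:,0]+c*M[:,1],M[:,2]+v[3]]
for fz in (0,1):
    f=lambda v:np.r_[(proj(i,P(v))-px).ravel(),0 if fz else v[3]*1e4]
    o=least_squares(f,[.584,.1325,.339,0]);v=o.x;print(v.round(4),f(v).round(1))
    rib=v[:2]-.021*np.array([np.cos(v[2]),np.sin(v[2])])
    print(rib,delta(s["eef_pos"],Rq(s["tcp_rot"]),[*rib,.10],Rdown(v[2]+np.pi/2)))
```

```text
[ 0.5837  0.1335  0.3289 -0.    ] [-0.6 -0.4  0.3 -0.1  0.6  0.7 -0.3  0.2 -0.3 -0.2  0.4 -0.1 -0. ]
[0.56378316 0.12669718] (array([-0.0008, -0.0007,  0.011 ]), array([-0.03,  0.18, 10.03]))
[ 0.5848  0.1339  0.3289 -0.0051] [-0.2 -0.1 -0.1  0.2  0.2  0.1  0.  -0.3 -0.3 -0.   0.3  0.1  0. ]
[0.56492079 0.12708253] (array([-0.0008, -0.0007,  0.011 ]), array([-0.04,  0.3 , 10.03]))
```

>>> carry_out(
  plan=[
    [[0, 0, 0.011, 0, 0.2, 5, 60], [0, 0, 0.011, 0, 0.2, 10, 60], [0, 0, 0.011, 0, 0.2, 13, 60], [0, 0, 0.011, 0, 0.2, 15, 60], [0, 0, 0.011, 0, 0.2, 15, 60], [0, 0, 0.011, 0, 0.2, 15, 60]],
  ],
)

```text
t: 2.62
eef_pos: [0.5653, 0.127, 0.0515]
tcp_rot: [0.0, 0.582, 0.813, 0.001]
contact_force: [-0.6, 0.1, 0.6]
gripper_width: 0.6
```

Run:
```python
from rig import bot
from h import *
import pickle
s=bot.get_state();print(s["t"],s["eef_pos"],s["contact_force"])
print(delta(s["eef_pos"],Rq(s["tcp_rot"]),[.5643,.1269,.014],Rdown(.329+np.pi/2)))
im=bot.camera("wrist")[:,:,::-1];cv2.imwrite("pics/w2.png",cv2.resize(im,(800,600),interpolation=cv2.INTER_CUBIC))
```

```text
2.625 [0.56525023 0.12702425 0.05145819] [-0.62631982  0.09195908  0.57663956]
(array([0.0014, 0.0002, 0.0003]), array([ 0.02, -0.1 ,  3.75]))
```

View pics/w2.png

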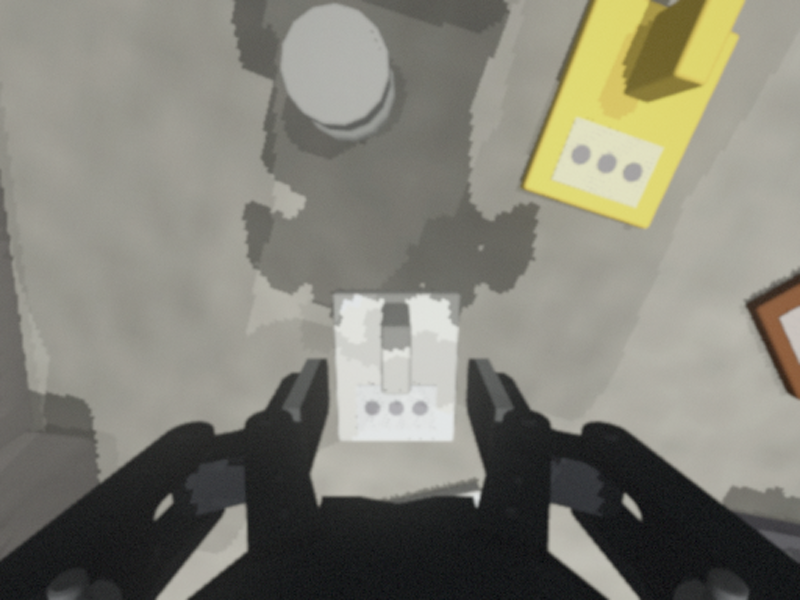

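The rib at (396,350) is centred between the jaws. I'll lower and close.

>>> carry_out(
  plan=[
    [[0, 0, 0, 0, 0, 2, 60], [0, 0, 0, 0, 0, 3.2, 60], [0, 0, 0, 0, 0, 3.75, 60], [0, 0, 0, 0, 0, 3.75, 60], [0, 0, 0, 0, 0, 3.75, 0], [0, 0, 0, 0, 0, 3.75, 0], [0, 0, 0, 0, 0, 3.75, 0], [0, 0, 0, 0, 0, 3.75, 0]],
  ],
  force=30,
)

```text
t: 3.68
eef_pos: [0.5655, 0.1263, 0.0133]
tcp_rot: [0.0, 0.582, 0.813, 0.0]
contact_force: [-0.2, -1.3, 3.0]
gripper_width: 0.135
```

>>> carry_out(
  plan=[
    [[0, 0, 0, 0, 0, 0, 0], [0, 0, 0, 0, 0, 0, 0], [0, 0, 0, 0, 0, 0, 0]],
  ],
)

```text
t: 4.05
eef_pos: [0.5655, 0.1262, 0.0133]
tcp_rot: [0.0, 0.582, 0.813, 0.0]
contact_force: [-0.3, 0.0, 5.5]
gripper_width: 0.133
```

>>> carry_out(
  plan=[
    [[0, 0, 0, 0, 0, -1, 0], [0, 0, 0, 0, 0, -3, 0], [0, 0, 0, 0, 0, -6, 0], [0, 0, 0, 0, 0, -10, 0], [0, 0, 0, 0, 0, -14, 0], [0, 0, 0, 0, 0, -16, 0], [0, 0, 0, 0, 0, -16, 0], [0, 0, 0, 0, 0, -16, 0]],
  ],
)

```text
t: 5.05
eef_pos: [0.5641, 0.1261, 0.1716]
tcp_rot: [-0.001, 0.582, 0.813, -0.001]
contact_force: [-0.2, -0.4, -1.5]
gripper_width: 0.132
```

Run:
```python
from rig import bot
from h import *
import pickle
s=bot.get_state();print(s["t"],s["eef_pos"],s["tcp_rot"],s["contact_force"],s["moment"])
i=bot.camera_info("wrist");im=bot.camera("wrist")[:,:,::-1];cv2.imwrite("pics/w3raw.png",im);pickle.dump((s,i),open("w3.pkl","wb"));cv2.imwrite("pics/w3.png",cv2.resize(im,(800,600),interpolation=cv2.INTER_CUBIC))
it=bot.camera_info("top");cv2.imwrite("pics/t3raw.png",bot.camera("top")[:,:,::-1])
```

```text
5.05 [0.56413884 0.1260881  0.17155232] [-8.21372373e-04  5.82187729e-01  8.13053717e-01 -6.52953156e-04] [-0.24563133 -0.40691621 -1.50699944] [-0.02224177  0.05411786 -0.03207681]
```

View pics/w3.png

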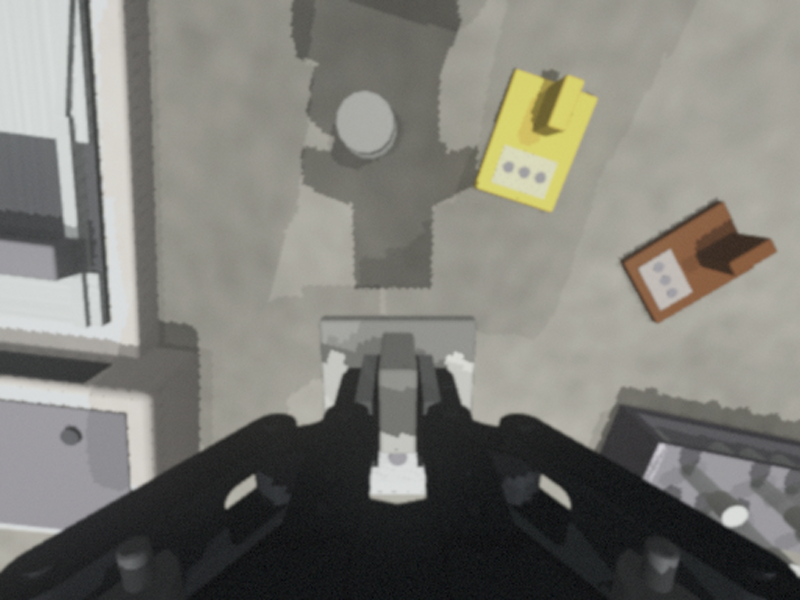

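Run:
```python
from h import *
import pickle
s,i=pickle.load(open("w3.pkl","rb"));K,r,t=KRt(i);R0=Rq(s["tcp_rot"]);c=-r.T@t
im=cv2.imread("pics/w3raw.png");cv2.imwrite("pics/w3c.png",cv2.resize(im[190:265,195:315],(800,500),interpolation=cv2.INTER_CUBIC))
for d in (.155,.1627,.17):
  for u in ((321.5,318.5),(474,317.5)):
    uv=np.array(u)*.64
    q=np.linalg.inv(K)@np.array([*uv,1])*d
    print(d,R0.T@(r.T@q+c-s["eef_pos"]))
```

```text
0.155 [-0.02743189 -0.02120821  0.00516162]
0.155 [ 0.02957791 -0.02161124  0.00526008]
0.1627 [-0.02883284 -0.01872092  0.01245646]
0.1627 [ 0.03100906 -0.01914397  0.01255981]
0.17 [-0.03016101 -0.01636283  0.01937234]
0.17 [ 0.03236587 -0.01680486  0.01948034]
```

View pics/w3c.png

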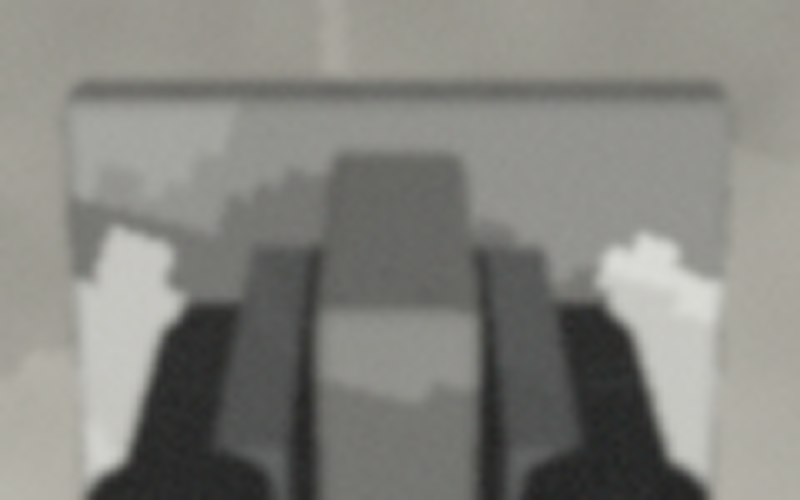

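Run:
```python
from h import *
import pickle
from scipy.optimize import least_squares
s,i=pickle.load(open("w3.pkl","rb"));K,r,t=KRt(i);R0=Rq(s["tcp_rot"])
px=np.array([(68,100),(727,100),(316,308),(480,308),(330,153),(465,153)]);px=(px+.5)/(800/120)-.5+[195,190]
M=np.array([(-.04,-.03,.008),(-.04,.03,.008),(-.036,-.006,.042),(-.036,.006,.042),(-.036,-.006,.008),(-.036,.006,.008)])
B=np.array([[0,1,0],[1,0,0],[0,0,-1.]]) # cassette->tool: cass x=tool y, y=tool x, z=-z
def W(v):
    Q=R.from_rotvec([v[3],v[5],v[4]]).as_matrix()  # tool x tilt(pitch), z yaw
    T=(Q@(B@M.T)).T+v[:3]; return (R0@T.T).T+s["eef_pos"]
for pit in (0,1):
    f=lambda v:np.r_[(proj(i,W(v))-px).ravel(),v[3]*(5 if pit else 1e4),v[4]*5,v[5]*1e3]
    o=least_squares(f,[0,.021,.014,0,0,0]);print(o.x.round(4),f(o.x).round(2))
```

```text
[ 0.0009  0.0216  0.0185 -0.     -0.0008 -0.    ] [-0.02  0.76  0.06  0.76 -0.03  0.19 -0.03  0.19  0.32 -1.   -0.28 -1.
 -0.   -0.   -0.  ]
[ 0.0009  0.0215  0.0178 -0.0077 -0.0008 -0.    ] [-0.15  0.88  0.18  0.88 -0.08 -0.03  0.02 -0.03  0.29 -0.85 -0.26 -0.85
 -0.04 -0.   -0.  ]
```

Run:
```python
from h import *
import pickle
s,i=pickle.load(open("w3.pkl","rb"))
print(delta(s["eef_pos"],Rq(s["tcp_rot"]),[.655,-.112,.24],Rdown(.19+np.pi/2)))
```

```text
(array([-0.0021, -0.0004,  0.138 ]), array([-25.46,   0.92,  -6.86]))
```

>>> carry_out(
  plan=[
    [[0, 0, 0.02, -3, 0.1, -3, 0], [0, 0, 0.05, -8, 0.3, -6, 0], [0, 0, 0.08, -13, 0.5, -6.9, 0], [0, 0, 0.11, -18, 0.7, -6.9, 0], [0, 0, 0.138, -22, 0.9, -6.9, 0], [0, 0, 0.138, -25.5, 0.9, -6.9, 0], [0, 0, 0.138, -25.5, 0.9, -6.9, 0], [0, 0, 0.138, -25.5, 0.9, -6.9, 0]],
  ],
)

```text
t: 6.15
eef_pos: [0.6551, -0.112, 0.2404]
tcp_rot: [-0.001, 0.637, 0.771, -0.0]
contact_force: [1.3, 0.6, -1.9]
gripper_width: 0.141
```

Run:
```python
from rig import bot
from h import *
import pickle
s=bot.get_state();print(s["t"],s["eef_pos"],s["tcp_rot"],s["contact_force"],s["moment"])
i=bot.camera_info("wrist");im=bot.camera("wrist")[:,:,::-1];cv2.imwrite("pics/w4raw.png",im);pickle.dump((s,i),open("w4.pkl","wb"));cv2.imwrite("pics/w4.png",cv2.resize(im,(800,600),interpolation=cv2.INTER_CUBIC))
```

```text
6.15 [ 0.65506598 -0.1120159   0.24042277] [-1.28358312e-03  6.36935821e-01  7.70915704e-01 -2.97510617e-04] [ 1.33334875  0.5903335  -1.93395932] [-0.01733959  0.0616741  -0.00189612]
```

View pics/w4.png

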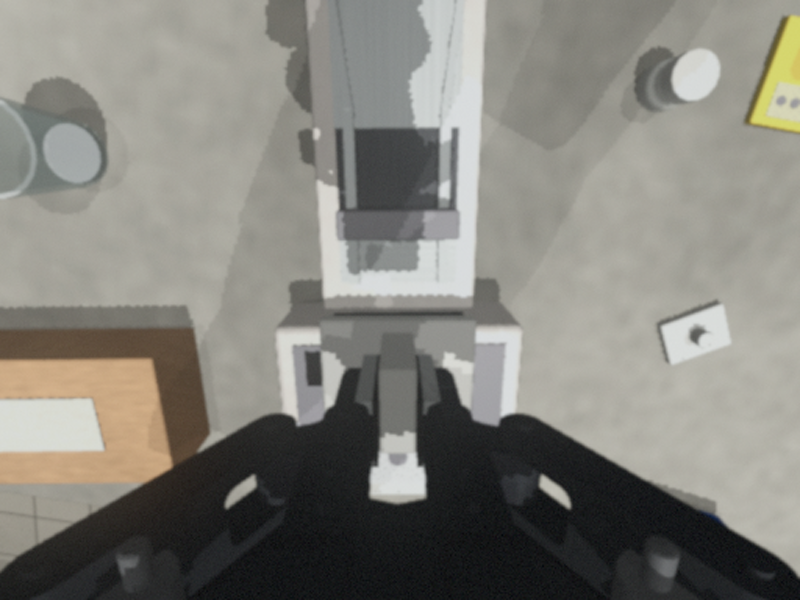

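The reader is seen from above. The pocket is dark at (398,168), the bridge is at (398,224), and the approach runs off the top. I'll take an enlarged crop.

Run:
```python
import cv2
im=cv2.imread("pics/w4raw.png")
cv2.imwrite("pics/w4c.png",cv2.resize(im[70:220,175:335],(640,600),interpolation=cv2.INTER_CUBIC))
cv2.imwrite("pics/w4d.png",cv2.resize(im[75:160,200:310],(770,595),interpolation=cv2.INTER_CUBIC))
```

```text
(no output)
```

View pics/w4c.png

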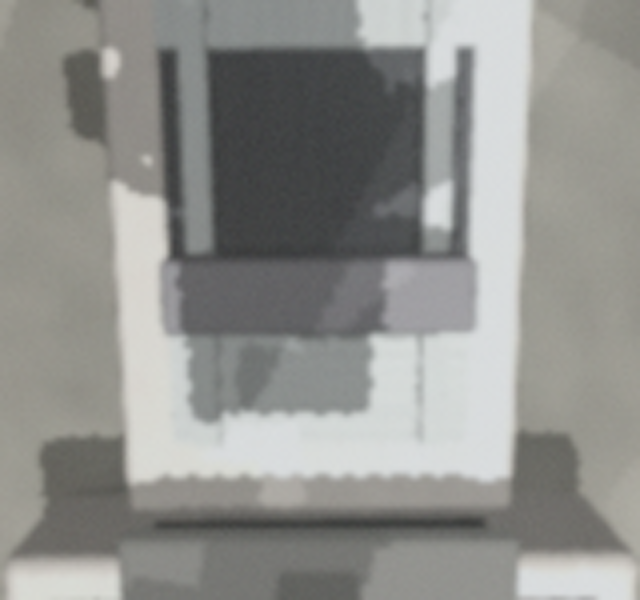

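View pics/w4d.png

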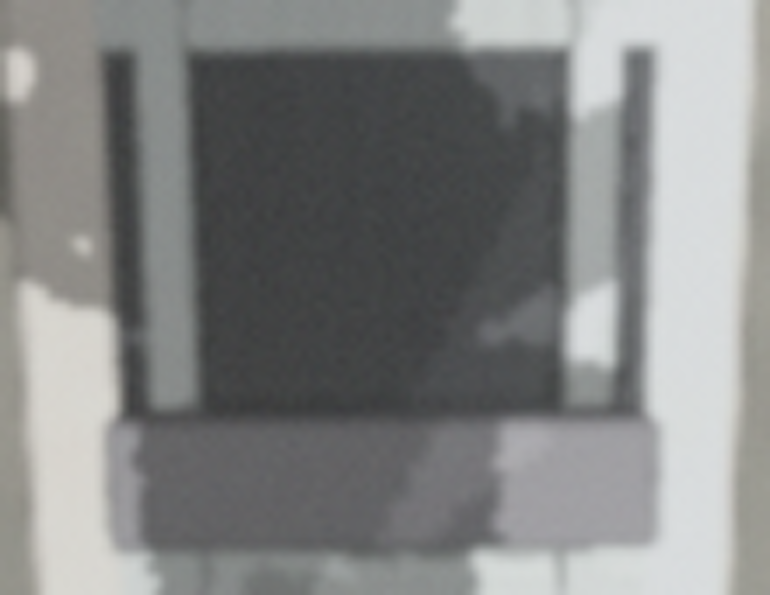

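```bash
cat > rd.py <<'E'
from h import *
import pickle
from scipy.optimize import least_squares
s,i=pickle.load(open("w4.pkl","rb"))
def w(c,z): return back(i,((c[0]+.5)/7-.5+200,(c[1]+.5)/7-.5+75),z)
def w4(c,z): return back(i,((c[0]+.5)/4-.5+175,(c[1]+.5)/4-.5+70),z)
pe=[w((190,52),.04),w((570,52),.04)];print("pocket edge",np.round(pe,4),np.linalg.norm(pe[0]-pe[1]))
rl=[w((190,52),.045),w((202,408),.045)];rr=[w((570,52),.045),w((562,408),.045)]
for l in(rl,rr): d=l[1]-l[0];print("rail yaw",np.arctan2(d[1],d[0]),l)
print("rail sep",np.linalg.norm(rl[0]-rr[0]),np.linalg.norm(rl[1]-rr[1]))
br=[w((112,418),.072),w((656,418),.072),w((118,548),.072),w((652,546),.072)];print("bridge",np.round(br,4),np.linalg.norm(br[0]-br[1]))
e=[w4((100,60),.04),w4((128,480),.04),w4((532,60),.04),w4((513,478),.04)]
print("base",np.round(e,4),[np.arctan2(*(e[k+1]-e[k])[[1,0]]) for k in(0,2)])
d=(rl[1]-rl[0])+(rr[1]-rr[0]);yaw=np.arctan2(d[1],d[0])
h=[w4((10,557),.075),w4((632,557),.075)];print("housing",np.round(h,4),np.linalg.norm(h[0]-h[1]))
dd=h[1]-h[0];print("housing yaw",np.arctan2(-dd[0],dd[1]))
dd=pe[1]-pe[0];print("edge yaw",np.arctan2(-dd[0],dd[1]))
dd=br[1]-br[0];print("br yaw",np.arctan2(-dd[0],dd[1]))
for yaw in (.187,.195,yaw):
    u=np.array([np.cos(yaw),np.sin(yaw),0]);v=np.array([-u[1],u[0],0])
    f=lambda P:(round(float(P@u),4),round(float(P@v),4))
    print(yaw,"edge",f((pe[0]+pe[1])/2),"rails",f(sum(rl+rr)/4),"bridge",f((br[0]+br[1])/2),f((br[2]+br[3])/2),"base",f(sum(e)/4),"hous",f((h[0]+h[1])/2))
E
python3 rd.py
```

```text
pocket edge [[ 0.5539 -0.1637  0.04  ]
 [ 0.5415 -0.0998  0.04  ]] 0.0650179512541399
rail yaw 0.19779085791940512 [array([ 0.5543083 , -0.16309599,  0.045     ]), array([ 0.61181961, -0.15157008,  0.045     ])]
rail yaw 0.194740954327179 [array([ 0.54216375, -0.10018938,  0.045     ]), array([ 0.59972832, -0.0888353 ,  0.045     ])]
rail sep 0.06406818539151124 0.06388937501002519
bridge [[ 0.614  -0.1636  0.072 ]
 [ 0.5972 -0.0763  0.072 ]
 [ 0.6348 -0.1595  0.072 ]
 [ 0.6177 -0.0721  0.072 ]] 0.08894725745824053
base [[ 0.5629 -0.1951  0.04  ]
 [ 0.6911 -0.1685  0.04  ]
 [ 0.5383 -0.0678  0.04  ]
 [ 0.666  -0.0421  0.04  ]] [np.float64(0.20442783538596618), np.float64(0.19829538866764035)]
housing [[ 0.7114 -0.1962  0.075 ]
 [ 0.6753 -0.0086  0.075 ]] 0.19101621909487151
housing yaw 0.18987449633152562
edge yaw 0.19071070385150832
br yaw 0.19039272619821287
0.187 edge (0.5136, -0.2313) rails (0.5435, -0.231) bridge (0.5728, -0.2304) (0.5938, -0.2302) base (0.5819, -0.2306) hous (0.6622, -0.2295)
0.195 edge (0.5118, -0.2354) rails (0.5417, -0.2353) bridge (0.5709, -0.235) (0.592, -0.2349) base (0.58, -0.2352) hous (0.6604, -0.2348)
0.1962656625864815 edge (0.5115, -0.236) rails (0.5414, -0.236) bridge (0.5706, -0.2357) (0.5917, -0.2357) base (0.5797, -0.236) hous (0.6601, -0.2356)
```

```bash
cat >> h.py <<'E'
YAW=.195;U=np.array([np.cos(YAW),np.sin(YAW),0]);V=np.array([-U[1],U[0],0]);UP=.5532;UN=.5604;V0=-.2352
E
python3 - <<'E'
from rig import bot
from h import *
s=bot.get_state()
p=U*.4238+V*-.236+[0,0,.0835];print(p)
print(delta(s["eef_pos"],Rq(s["tcp_rot"]),p,Rdown(YAW+np.pi/2)))
E
```

```text
[ 0.4614969  -0.14940899  0.0835    ]
(array([-0.0016, -0.0012, -0.0045]), array([ -0.07, -19.7 ,  15.77]))
```

>>> carry_out(
  plan=[
    [[0, 0, -0.0045, 0, -4, 0, 0], [0, 0, -0.0045, 0, -9, 2, 0], [0, 0, -0.0045, 0, -14, 6, 0], [0, 0, -0.0045, 0, -18, 10, 0], [0, 0, -0.0045, -0.1, -19.7, 13, 0], [0, 0, -0.0045, -0.1, -19.7, 15, 0], [0, 0, -0.0045, -0.1, -19.7, 15.8, 0], [0, 0, -0.0045, -0.1, -19.7, 15.8, 0]],
  ],
)

```text
t: 7.2
eef_pos: [0.4625, -0.1498, 0.0839]
tcp_rot: [-0.0, 0.635, 0.773, 0.0]
contact_force: [0.3, -0.1, -1.5]
gripper_width: 0.134
```

Run:
```python
from rig import bot
from h import *
import pickle
s=bot.get_state();print(s["t"],s["eef_pos"],s["tcp_rot"],s["contact_force"],s["moment"])
p=s["eef_pos"];print("u,v",p@U,p@V)
print(delta(p,Rq(s["tcp_rot"]),U*.4238+V*-.236+[0,0,.0535],Rdown(YAW+np.pi/2)))
im=bot.camera("wrist")[:,:,::-1];cv2.imwrite("pics/w5.png",cv2.resize(im,(800,600),interpolation=cv2.INTER_CUBIC))
im=bot.camera("scene")[:,:,::-1];cv2.imwrite("pics/s5.png",cv2.resize(im[130:280,130:330],(800,600),interpolation=cv2.INTER_CUBIC))
```

```text
7.2 [ 0.46249411 -0.14982273  0.08386884] [-1.36888163e-04  6.34630045e-01  7.72816074e-01  4.56351479e-05] [ 0.34575568 -0.08049207 -1.46956534] [-0.03277655  0.02927016  0.03420792]
u,v 0.42469813459169853 -0.23659912365439442
(array([-0.0001, -0.0003,  0.0007]), array([ 0.06, -0.09,  3.04]))
```

View pics/w5.png

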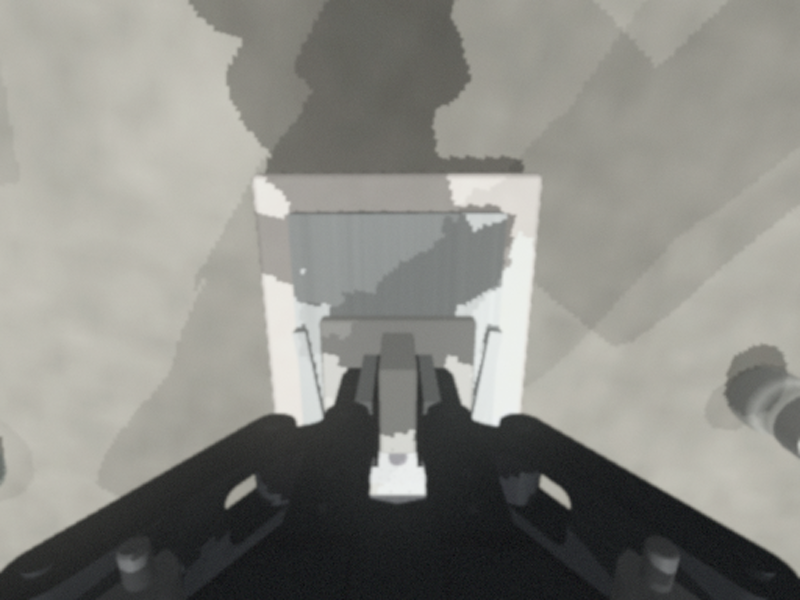

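View pics/s5.png

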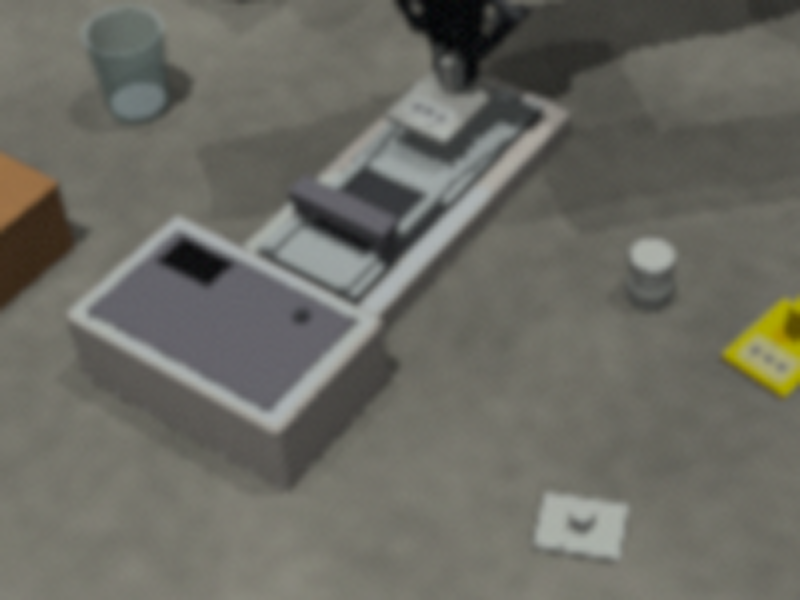

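In the wrist view the cassette (321–474) and the base (254–541) share the same centre, about 397. I'll lower it and feel for the deck.

>>> carry_out(
  plan=[
    [[0, 0, 0, 0, 0, 1, 0], [0, 0, 0, 0, 0, 2, 0], [0, 0, 0, 0, 0, 2.5, 0], [0, 0, 0, 0, 0, 2.7, 0], [0, 0, 0, 0, 0, 2.7, 0]],
  ],
)

```text
t: 7.92
eef_pos: [0.4623, -0.1505, 0.0566]
tcp_rot: [-0.0, 0.635, 0.772, 0.0]
contact_force: [0.5, -0.2, -0.8]
gripper_width: 0.131
```

>>> carry_out(
  plan=[
    [[0, 0, 0, 0, 0, 0.1, 0], [0, 0, 0, 0, 0, 0.2, 0], [0, 0, 0, 0, 0, 0.2, 0]],
  ],
)

```text
t: 8.3
eef_pos: [0.4624, -0.1505, 0.0548]
tcp_rot: [0.0, 0.635, 0.772, 0.0]
contact_force: [0.2, 0.1, -1.1]
gripper_width: 0.134
```

>>> carry_out(
  plan=[
    [[0, 0, 0, 0, 0, 0.1, 0], [0, 0, 0, 0, 0, 0.1, 0]],
  ],
)

```text
t: 8.55
eef_pos: [0.4624, -0.1505, 0.0537]
tcp_rot: [-0.0, 0.635, 0.772, 0.0]
contact_force: [0.6, -0.6, -1.9]
gripper_width: 0.131
```

>>> carry_out(
  plan=[
    [[0, 0, 0, 0, 0, 0.1, 0], [0, 0, 0, 0, 0, 0.1, 0]],
  ],
)

```text
t: 8.8
eef_pos: [0.4625, -0.1505, 0.0529]
tcp_rot: [0.0, 0.635, 0.772, 0.0]
contact_force: [-1.1, 0.3, 0.4]
gripper_width: 0.135
```

>>> carry_out(
  plan=[
    [[0, 0, 0, 0, 0, 0.05, 0], [0, 0, 0, 0, 0, 0.05, 0], [0, 0, 0, 0, 0, 0.05, 0]],
  ],
)

```text
t: 9.18
eef_pos: [0.4625, -0.1506, 0.0525]
tcp_rot: [0.0, 0.635, 0.772, 0.0]
contact_force: [-1.5, 0.4, 3.9]
gripper_width: 0.139
```

Run:
```python
from rig import bot
from h import *
s=bot.get_state();p=s["eef_pos"];print(s["t"],p,s["contact_force"],s["moment"]);print("u,v",p@U,p@V, "cass rel pocket",p@U+.0216-UP)
print(delta(p,Rq(s["tcp_rot"]),U*(UP-.010-.0216)+V*-.236+[0,0,p[2]],Rdown(YAW+np.pi/2)))
im=bot.camera("wrist")[:,:,::-1];cv2.imwrite("pics/w6.png",cv2.resize(im,(800,600),interpolation=cv2.INTER_CUBIC))
im=bot.camera("scene")[:,:,::-1];cv2.imwrite("pics/s6.png",cv2.resize(im[130:230,190:310],(780,600)[:2],interpolation=cv2.INTER_CUBIC))
```

```text
9.175 [ 0.46246935 -0.15056346  0.0524532 ] [-1.53256057  0.36847622  3.89924343] [0.02775254 0.24241085 0.04042356]
u,v 0.42453032258399503 -0.23732101138389863 cass rel pocket -0.10706967741600498
(array([ 0.0002,  0.0001, -0.0005]), array([0.14, 9.71, 0.  ]))
```

View pics/s6.png

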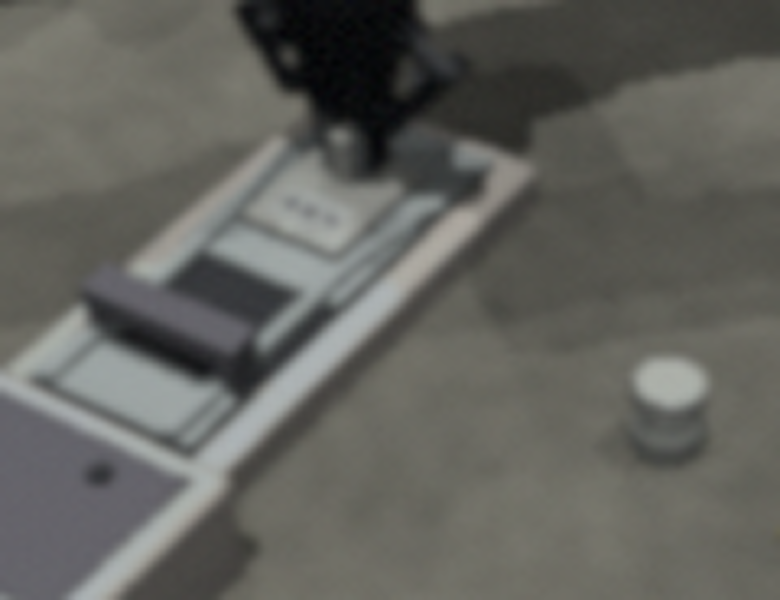

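View pics/w6.png

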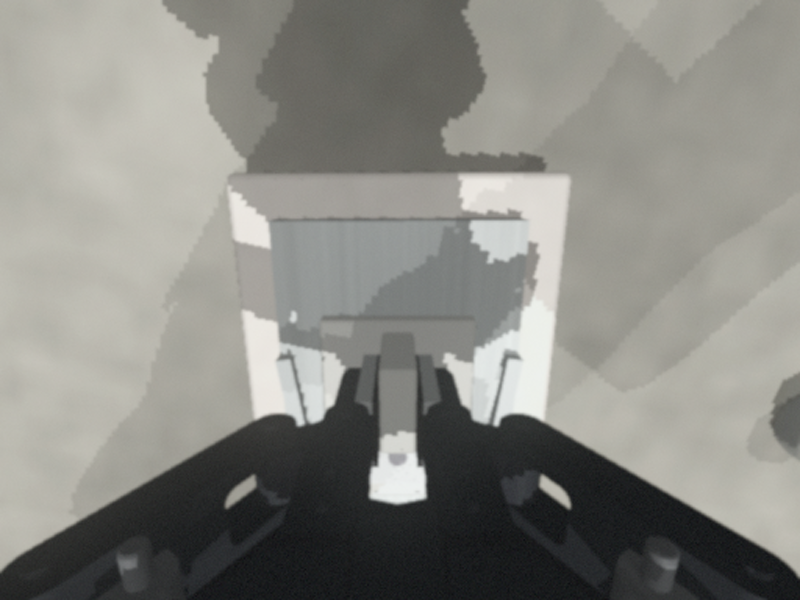

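>>> carry_out(
  plan=[
    [[0, 0, 0, 0.02, 0.5, -0.03, 0], [0, 0, 0, 0.04, 1.2, -0.03, 0], [0, 0, 0, 0.06, 2.0, -0.03, 0], [0, 0, 0, 0.08, 2.8, -0.03, 0], [0, 0, 0, 0.08, 3.6, -0.03, 0], [0, 0, 0, 0.08, 4.4, -0.03, 0], [0, 0, 0, 0.08, 5.0, -0.03, 0], [0, 0, 0, 0.08, 5.0, -0.03, 0]],
  ],
)

```text
t: 10.28
eef_pos: [0.5126, -0.1399, 0.0527]
tcp_rot: [0.001, 0.635, 0.773, 0.001]
contact_force: [1.4, 1.5, 2.2]
gripper_width: 0.135
```

```bash
cat > st.py <<'E'
from rig import bot
from h import *
import sys,pickle
s=bot.get_state();p=s["eef_pos"];print(s["t"],p,s["contact_force"],s["moment"]);print("F along u,v",s["contact_force"]@U,s["contact_force"]@V,"u,v",p@U,p@V, "cass rel pocket",p@U+.0216-UP,"jaw",s["gripper_width"])
n=sys.argv[1]
i=bot.camera_info("wrist");im=bot.camera("wrist")[:,:,::-1];cv2.imwrite(f"pics/w{n}raw.png",im);pickle.dump((s,i),open(f"w{n}.pkl","wb"))
cv2.imwrite(f"pics/w{n}.png",cv2.resize(im,(800,600),interpolation=cv2.INTER_CUBIC))
im=bot.camera("scene")[:,:,::-1];cv2.imwrite(f"pics/s{n}.png",cv2.resize(im[130:230,180:300],(780,600)[:2],interpolation=cv2.INTER_CUBIC))
E
python3 st.py 7
```

```text
10.275 [ 0.51256863 -0.13988675  0.05269653] [1.36979658 1.45231012 2.20967189] [ 0.23946976 -0.21440273 -0.03721676]
F along u,v 1.6252448435505409 1.1593647255074242 u,v 0.4757488940374635 -0.2365542138567646 cass rel pocket -0.05585110596253651 jaw 0.1345282824192529
```

View pics/w7.png

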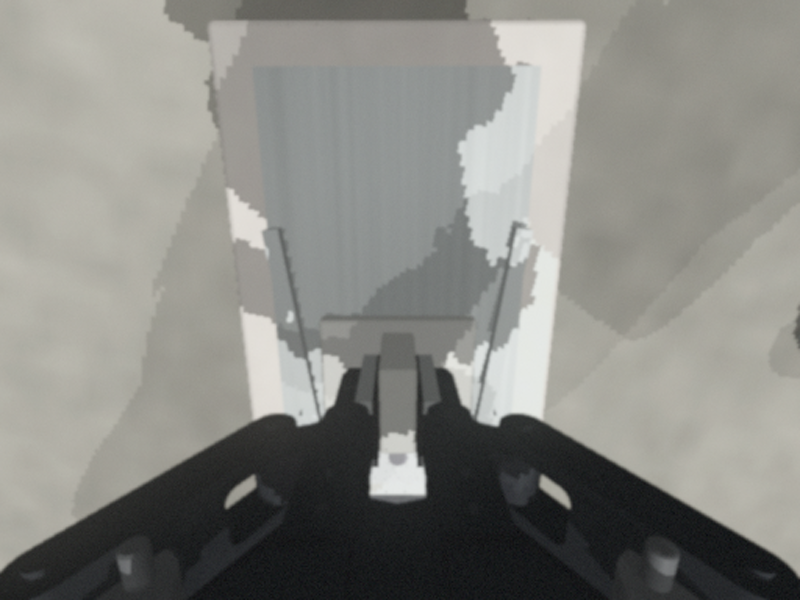

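View pics/s7.png

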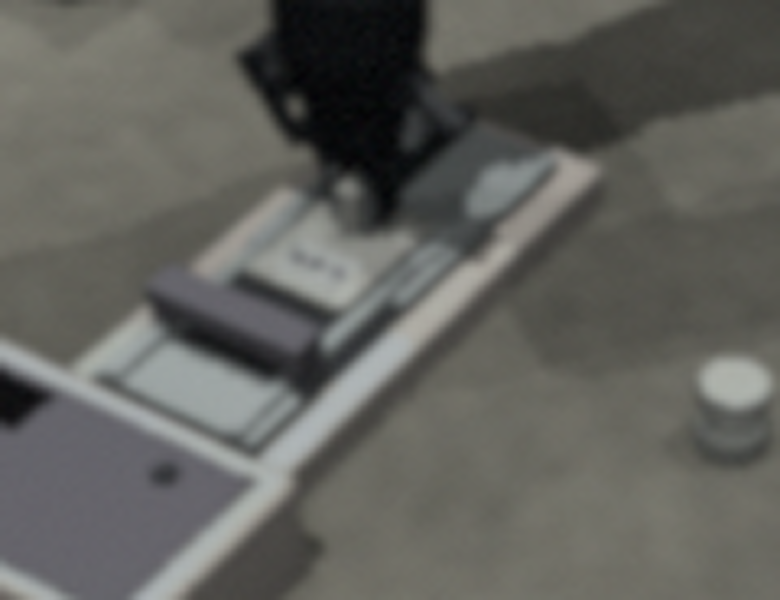

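>>> carry_out(
  plan=[
    [[0, 0, 0, 0, 0.5, 0, 0], [0, 0, 0, 0, 1.1, 0, 0], [0, 0, 0, 0, 1.7, 0, 0], [0, 0, 0, 0, 2.3, 0, 0], [0, 0, 0, 0, 2.9, 0, 0], [0, 0, 0, 0, 3.5, 0, 0], [0, 0, 0, 0, 4.0, 0, 0], [0, 0, 0, 0, 4.0, 0, 0]],
  ],
)

```text
t: 11.38
eef_pos: [0.5515, -0.1321, 0.0527]
tcp_rot: [0.0, 0.635, 0.773, 0.001]
contact_force: [0.3, 0.8, 2.4]
gripper_width: 0.135
```

```bash
python3 st.py 8
```

```text
11.375 [ 0.55154191 -0.13214722  0.05265655] [0.25654084 0.81050625 2.37292729] [ 0.02888543  0.01264255 -0.00448313]
F along u,v 0.40872777901914203 0.7454362356367351 u,v 0.515483199163015 -0.23651308962140186 cass rel pocket -0.01611680083698508 jaw 0.13526525237500578
```

View pics/w8.png

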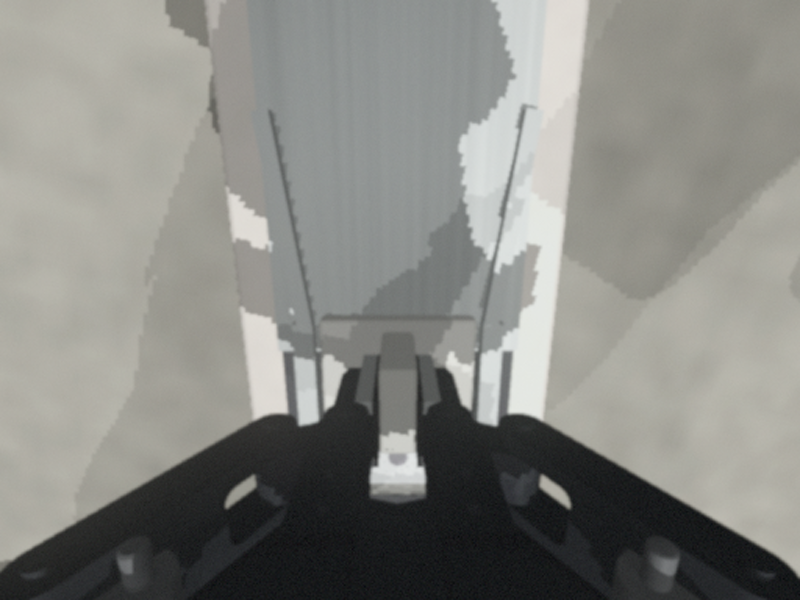

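Run:
```python
from h import *
import pickle
im=cv2.imread("pics/w8raw.png");cv2.imwrite("pics/w8c.png",cv2.resize(im[190:265,170:330],(800,375),interpolation=cv2.INTER_CUBIC))
s,i=pickle.load(open("w8.pkl","rb"))
for y,z in((351,.04),(315,.04),(320,.048)):print(y,back(i,(398*.64,y*.64),z)@U-UP)
```

```text
351 -0.04268056154306521
315 -0.05793931457602014
320 -0.05863929783787947
```

View pics/w8c.png

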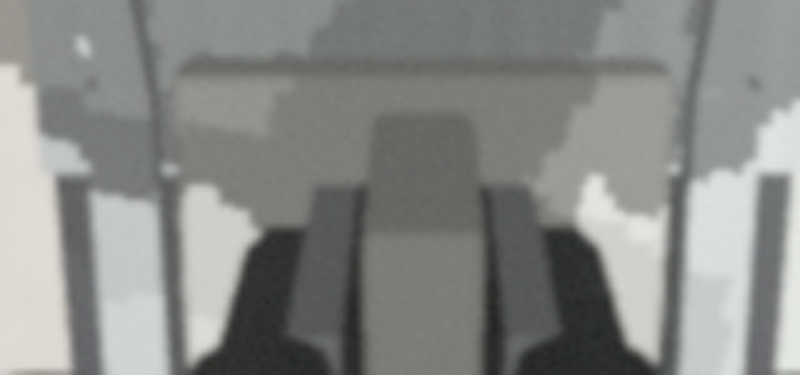

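>>> carry_out(
  plan=[
    [[0, 0, 0, 0, 0.4, 0, 0], [0, 0, 0, 0, 0.8, 0, 0], [0, 0, 0, 0, 1.1, 0, 0], [0, 0, 0, 0, 1.35, 0, 0], [0, 0, 0, 0, 1.35, 0, 0]],
  ],
)

```text
t: 12.1
eef_pos: [0.5642, -0.1297, 0.0526]
tcp_rot: [0.0, 0.635, 0.772, 0.0]
contact_force: [-1.6, -1.0, 1.8]
gripper_width: 0.132
```

>>> carry_out(
  plan=[
    [[0, 0, 0, 0, 0.1, 0, 0], [0, 0, 0, 0, 0.1, 0, 0]],
  ],
)

```text
t: 12.35
eef_pos: [0.5648, -0.1295, 0.0526]
tcp_rot: [-0.0, 0.635, 0.772, 0.0]
contact_force: [-2.1, 0.3, 2.4]
gripper_width: 0.129
```

>>> carry_out(
  plan=[
    [[0, 0, 0, 0, 0.1, 0, 0], [0, 0, 0, 0, 0.1, 0, 0]],
  ],
)

```text
t: 12.6
eef_pos: [0.5658, -0.1293, 0.0526]
tcp_rot: [-0.0, 0.635, 0.772, 0.0]
contact_force: [-1.9, -0.2, 2.5]
gripper_width: 0.131
```

>>> carry_out(
  plan=[
    [[0, 0, 0, 0, 0.1, 0, 0], [0, 0, 0, 0, 0.1, 0, 0]],
  ],
)

```text
t: 12.85
eef_pos: [0.5672, -0.129, 0.0524]
tcp_rot: [0.0, 0.635, 0.772, 0.0]
contact_force: [0.1, 0.4, -1.2]
gripper_width: 0.134
```

>>> carry_out(
  plan=[
    [[0, 0, 0, 0, 0.1, 0, 0], [0, 0, 0, 0, 0.1, 0, 0]],
  ],
)

```text
t: 13.1
eef_pos: [0.568, -0.1288, 0.0524]
tcp_rot: [-0.0, 0.635, 0.772, 0.0]
contact_force: [-0.4, -0.2, -1.7]
gripper_width: 0.134
```

```bash
python3 st.py 9;python3 - <<'E'
import cv2
im=cv2.imread("pics/w9raw.png");cv2.imwrite("pics/w9c.png",cv2.resize(im[190:265,170:330],(800,375),interpolation=cv2.INTER_CUBIC))
E
```

```text
13.1 [ 0.56796593 -0.12884604  0.0523748 ] [-0.35262515 -0.2022656  -1.67292896] [-0.00703792  0.02570699 -0.04180621]
F along u,v -0.38513438860218624 -0.13010524163574264 u,v 0.5322356058914126 -0.23645689778510606 cass rel pocket 0.0006356058914125384 jaw 0.13357971049670084
```

View pics/w9c.png

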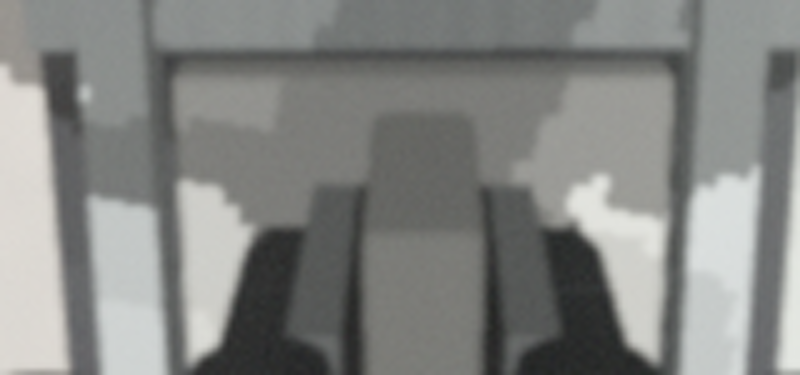

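The vertical force fell from +2.4 N to the bare weight of about −1.6 N, so the cassette is clear of the deck and over the pocket. I'll centre it a little more and lower gently.

>>> carry_out(
  plan=[
    [[0, 0, 0, 0, 0.05, 0, 0], [0, 0, 0, 0, 0.05, 0.1, 0], [0, 0, 0, 0, 0.05, 0.2, 0], [0, 0, 0, 0, 0.05, 0.2, 0]],
  ],
)

```text
t: 13.7
eef_pos: [0.5681, -0.1288, 0.0504]
tcp_rot: [-0.0, 0.635, 0.772, 0.0]
contact_force: [0.4, 0.6, -0.9]
gripper_width: 0.134
```

>>> carry_out(
  plan=[
    [[0, 0, 0, 0, 0, 0.1, 0], [0, 0, 0, 0, 0, 0.1, 0]],
  ],
)

```text
t: 13.95
eef_pos: [0.5682, -0.1288, 0.0495]
tcp_rot: [-0.0, 0.635, 0.772, 0.0]
contact_force: [1.0, -1.0, -1.2]
gripper_width: 0.137
```

>>> carry_out(
  plan=[
    [[0, 0, 0, 0, 0, 0.1, 0], [0, 0, 0, 0, 0, 0.1, 0]],
  ],
)

```text
t: 14.2
eef_pos: [0.5681, -0.1288, 0.0485]
tcp_rot: [-0.0, 0.635, 0.772, 0.0]
contact_force: [-0.5, -0.2, -1.4]
gripper_width: 0.137
```

>>> carry_out(
  plan=[
    [[0, 0, 0, 0, 0, 0.08, 0], [0, 0, 0, 0, 0, 0.08, 0], [0, 0, 0, 0, 0, 0.08, 0]],
  ],
)

```text
t: 14.58
eef_pos: [0.5682, -0.1288, 0.048]
tcp_rot: [0.0, 0.635, 0.772, 0.0]
contact_force: [-1.1, -0.1, 0.6]
gripper_width: 0.134
```

```bash
python3 st.py 10;python3 - <<'E'
import cv2
im=cv2.imread("pics/w10raw.png");cv2.imwrite("pics/w10c.png",cv2.resize(im[190:265,170:330],(800,375),interpolation=cv2.INTER_CUBIC))
E
```

```text
14.575 [ 0.56822339 -0.12884588  0.04797714] [-1.08120417 -0.07967507  0.59795143] [ 0.064147    0.13075496 -0.02322311]
F along u,v -1.076151191702454 0.13133614304723684 u,v 0.5324882095110416 -0.23650662268260136 cass rel pocket 0.0008882095110415156 jaw 0.1339549050865035
```

View pics/w10c.png

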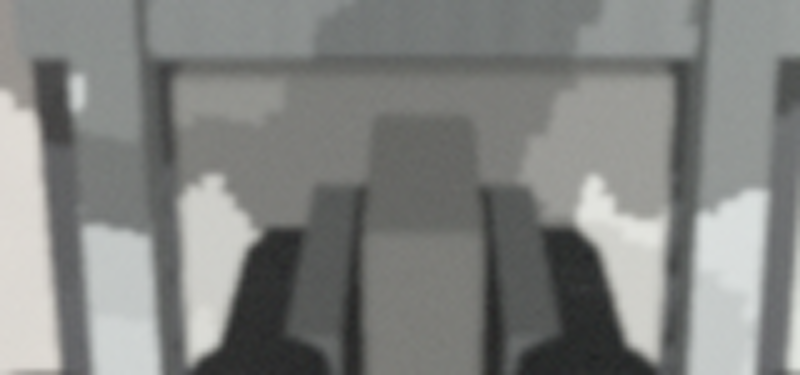

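It contacts the floor 5 mm below deck level. I'll release and raise.

>>> carry_out(
  plan=[
    [[0, 0, 0, 0, 0, 0, 20], [0, 0, 0, 0, 0, 0, 35], [0, 0, 0, 0, 0, 0, 45], [0, 0, 0, 0, 0, 0, 45], [0, 0, 0, 0, 0, 0, 45]],
  ],
)

```text
t: 15.3
eef_pos: [0.5682, -0.1289, 0.0478]
tcp_rot: [-0.0, 0.635, 0.772, 0.0]
contact_force: [0.6, 0.1, 0.0]
gripper_width: 0.447
```

>>> carry_out(
  plan=[
    [[0, 0, 0, 0, 0, -1, 45], [0, 0, 0, 0, 0, -3, 45], [0, 0, 0, 0, 0, -6, 45], [0, 0, 0, 0, 0, -10, 45], [0, 0, 0, 0, 3, -14, 45], [0, 0, 0, 0, 6, -17, 45], [0, 0, 0, 0, 8, -18, 45], [0, 0, 0, 0, 8, -18, 45]],
  ],
)

```text
t: 16.3
eef_pos: [0.6482, -0.1133, 0.2291]
tcp_rot: [0.001, 0.635, 0.773, 0.001]
contact_force: [0.1, -0.5, 0.3]
gripper_width: 0.451
```

```bash
python3 st.py 11;python3 - <<'E'
import cv2
im=cv2.imread("pics/w11raw.png");cv2.imwrite("pics/w11c.png",cv2.resize(im[90:210,185:325],(700,600),interpolation=cv2.INTER_CUBIC))
E
```

```text
16.3 [ 0.64817435 -0.11326972  0.22909688] [ 0.11976915 -0.53675173  0.31193641] [-0.0304152   0.02282219 -0.03193175]
F along u,v 0.013494725067852544 -0.5497862906965358 u,v 0.6139420568720529 -0.23671749197232883 cass rel pocket 0.08234205687205287 jaw 0.45063970515541274
```

View pics/w11c.png

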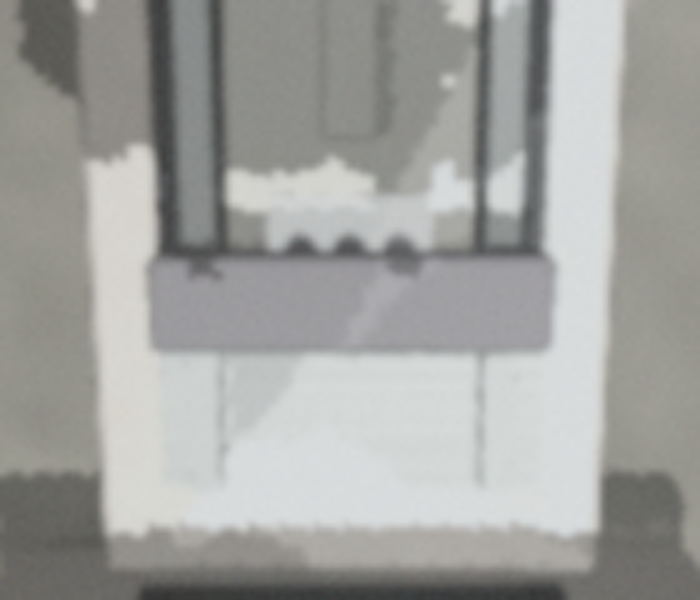

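View pics/s11.png

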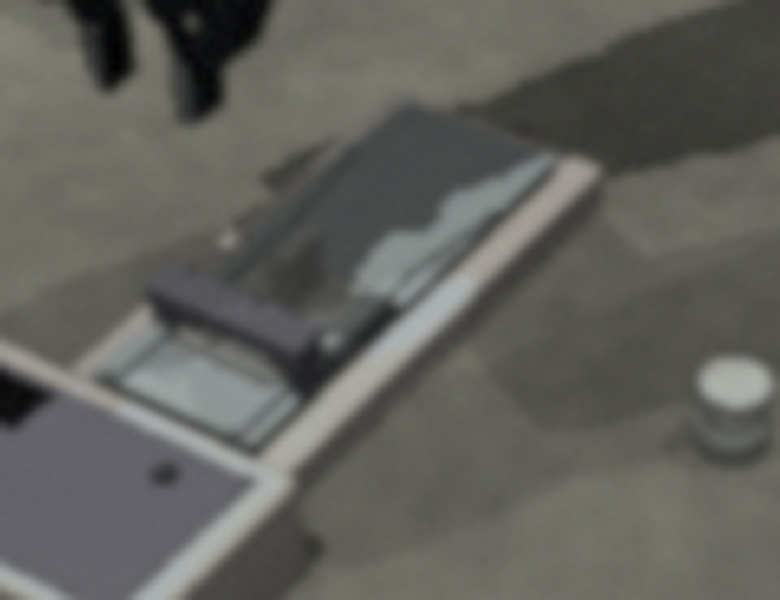

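The cassette is in the pocket with its nose under the bridge; the label dots are just before the bridge at (350,245). I'll check that the rear end is down too.

Run:
```python
import cv2
im=cv2.imread("pics/w11raw.png");cv2.imwrite("pics/w11d.png",cv2.resize(im[40:145,190:320],(780,630),interpolation=cv2.INTER_CUBIC)[:600])
```

```text
(no output)
```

View pics/w11d.png

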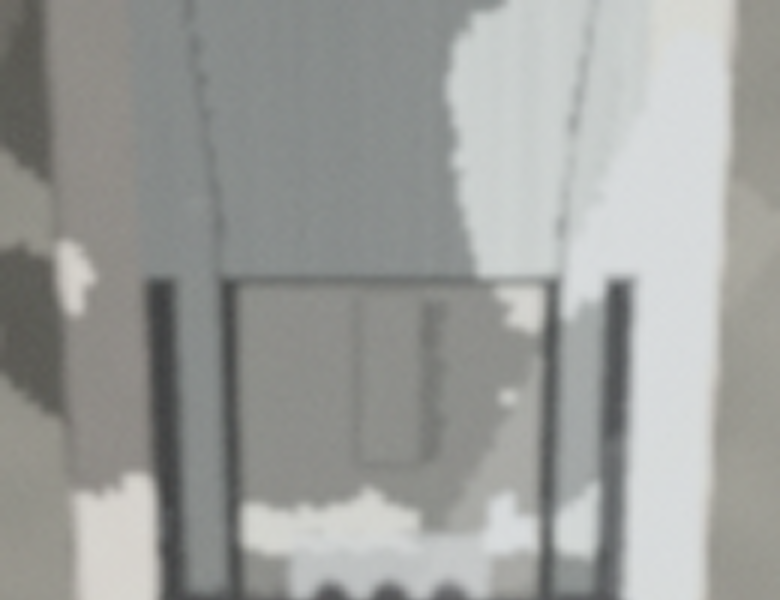

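The cassette lies square in the pocket. It shows a thin dark gap at the rear edge (row 280) and even gaps at both sides (columns 233 and 550). I'll hand in.

Run:
```python
from rig import bot
s=bot.get_state();print(s["t"],abs(s["dq"]).max(),s["contact_force"])
print(bot.sign_off())
```

```text
16.4 0.02801551538033438 [ 0.02743767 -0.2487812  -1.09106795]
the job is handed in; nothing more can be done
None
```

I put the white ribbed cassette in the reader's pocket, released it and handed the job in at about 16.4 s. No verdict was reported.

- **Set-down:** I gripped it by the rib and set it flat on the approach deck, about 107 mm short of the real pocket. Contact with the deck was about 5 N, nose towards the bridge.
- **Slide:** I slid it in under light pressure of about 4 N. It came off the deck edge when the vertical force fell from +2.5 N to its bare weight of about −1.5 N. The images put the real pocket about 7 mm short of nominal.
- **Seating:** I lowered it until it touched the floor 5 mm below deck level, then released it and raised the arm clear.

**Last checks:** the close wrist view showed it square in the pocket, with a thin gap at the rear and even gaps at the sides. Nothing touched the arm, and I saw no bystander moved. I did not measure the final tilt; I inferred it from the contact height and the picture.

**Disagreements:** the force readings vary by about 1 N. The cassette's height in the grip came out 4 mm different between the wrist picture and the touch on the bench; I used the touch.

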